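Open the board camera's iris and fit its white reference cap

TASK

Get the up-looking board camera ready for its white reference: open the slim iris ring in the middle of the lens all the way, until you feel it bear against its stop (the lines only show roughly where) but without forcing it, and without touching the rings directly above and below it. Then set the white reference cap (the one with the knob) squarely over the front of the lens so that it sits fully down, pressing no more than lightly, and let go of it. Leave everything else on the bench where it is.

Things in the scene. Friction and masses are not known exactly. Their poses are not given: they have to be found in the camera images.
- camera: Board camera bolted to the bench: black box 130 x 110 x 54 mm high, a lens standing on it, looking up. Origin: bench level, on the lens axis, z up. Diameters by height (mm): flange 76 to 62; focus ring 68 from 62 to 80; groove; iris ring 60 from 83 to 95; groove; clamp ring 52 from 99 to 107; front barrel 43 from 107 to 119.
- lens_front (a point): Centre of the front rim of the lens, its highest point (119 mm above the bench; front barrel diameter 43 mm).
- iris_ring (a point): Centre of the iris ring, half-way up, on the lens axis, 89 mm above the bench. Dark, knurled, diameter 60 mm, 12 mm tall. It stands 4 mm proud of the clamp ring above it, so the finger ends can grip it across its diameter from above, at any yaw. The wider focus ring lies 3 mm under it.
- focus_ring: The fixed dark knurled ring directly below the iris ring, diameter 68 mm, 18 mm tall, with a small steel locking screw standing 9 mm out of its side. Origin: centre of its underside. Not to be touched.
- clamp_ring: The fixed dark knurled ring directly above the iris ring, diameter 52 mm, 8 mm tall. Origin: centre of its underside. Not to be touched.
- cap_middle (a point): White reference cap, about 60 g, lying mouth down. Point: on its axis, half-way up its 32 mm height; z along the axis. Skirt outside diameter 57 mm, bore 48 mm, 12 mm deep; closed top from 12 to 16 mm up; on it a knob of diameter 22 mm, from 16 to 32 mm up. Fitted, the skirt goes over the front barrel, the closed top rests on the lens rim and this point is 4 mm above the rim.
- dust_cap: A bystander: plain flat white disc without a knob, diameter 54 mm, 12 mm tall. Origin: centre of its underside.
- solder_reel: A bystander: reel of solder wire standing on its end, diameter 60 mm, 40 mm tall. Origin: centre of its underside.
- flux_bottle: A bystander: small bottle, diameter 38 mm, 95 mm tall. Origin: centre of its underside.
- driver: A bystander: screwdriver with a red handle lying on the bench, 170 mm long. Origin: under its middle.
- orange_clip: A bystander: small orange terminal clip, 14 x 12 x 18 mm. Origin: centre of its underside.
- parts_tray: A bystander: low white tray of small parts, 110 x 150 x 28 mm. Origin: centre of its underside.
- relay: A bystander: small black block, 28 x 20 x 16 mm. Origin: centre of its underside.
- iris (a joint): Iris angle (rad): 0, where it starts, is fully closed; it grows as the ring is turned anticlockwise seen from above, which opens the iris. The ring drags evenly (about 0.1 N m). The open stop comes between 0.8 and 1.5, differently from lens to lens, and must be felt: there the moment climbs by about 0.1 N m per 0.01 rad of turning. 0.3 N m is plenty to be sure of it; over 0.55 N m harms the iris.
- iris_mark (a point): White index line on the top face of the iris ring, 28 mm from the lens axis, 95 mm above the bench; it turns with the ring.
- open_mark (a point): White line on the clamp ring, 26 mm from the lens axis, 99 mm above the bench. It only shows roughly where the iris is fully open: the stop comes up to 3 mm before or after the index line of the iris ring stands beside this line.
- iris_lug: Steel stop lug inside the lens, hidden under the clamp ring; it is part of the iris ring, turns with it and runs against a fixed pin at the open stop. Origin: its middle, 24.5 mm from the lens axis.
Not all that is in view belongs to the job. What is shaped like the camera but orange or red is not meant.

How it is judged:
By the outcome, as a careful person would: the job done as asked, in the order asked, and still so for the second after the job is handed in, with the robot touching nothing.
It also fails if it takes over 67 s, if anything falls off the work surface, if the arm or the gripper's body presses on something with over 40 N, if the wrist force passes 120 N, or if a joint passes its speed limit or range.

ROBOT

A 6-joint arm with a two-finger parallel gripper is mounted at the origin on the work surface. World frame = base frame: x ahead of the robot, y to its left, z up, the work surface at z = 0. Lengths are in m, angles in rad, forces in N, time in s.
With the tool pointing down it reaches from about 0.35 to 0.725 m from the base axis. Payload 4.3 kg.
Tool frame: the origin (TCP) lies at the very end of the fingers, on their centre line; the grasp point (between the pads) lies 19 mm behind it; z points along the fingers, y is the line along which they close (so a half turn about z gives the same grasp; the last joint's range is limited). The gripper opens to 85 mm and grips with 20 to 120 N. Pads are 22 mm wide; open, the fingers measure 114 mm over their backs; the gripper's body (76 mm by 85 mm) begins 54 mm behind the grasp point. The pads swing forward as they close: fully open they stand 13 mm farther back than shut.
Start: joints at [-1.445, 0.377, 0.081, 1.274, 0, 1.46], TCP at [0.134, -0.559, 0.231] pointing down, gripper open.
Joint ranges: [-2.72, 2.72], [-0.84, 1.66], [-1.02, 1.22], [-1.77, 2.12], [-1.37, 1.28], [-3.14, 3.14]. Speed limits (rad/s): [2.57, 2.57, 3.14, 3.14, 3.14, 3.14].

INTERFACE

Orientations are given as a unit quaternion [x, y, z, w].
In Python, from cell import get_state, read_camera, hand_in gives the robot as it stands. The module is installed in compiled form; this text tells all that it offers.
- The arm moves only by the shell command python3 -m handwheel 'ROWS' [FORCE]. ROWS is JSON, a list that holds one entry, the list of rows, each a list of 7 numbers: the turn, a rotation vector about the world's x, y, z normalised to -1 to 1, where 1 is 4 degrees, then the shift along the world's x, y, z normalised to -1 to 1, where 1 is 20 mm, then the gripper command: -1 is shut, 1 is fully open, values between are in proportion. A call has 1 to 12 rows; each row shifts and turns the commanded pose from where the row before left it; what a row does not reach is not made up. A row lasts 1/12 s, in which the tool goes at most 41.7 mm and 7.16 degrees, less where a joint would pass 70% of its speed; a pose out of reach is approached as far as the arm can. A call with a number of a shift or a turn outside -1 to 1 is refused whole. A call with a gripper value outside its range is refused whole. The fingers move at their own pace and stop on an object; FORCE is the grip in N (left out, the last holds). Time passes only in rows, so rows that do not move let the fingers close. It gives the time, the measured TCP pose, the force, the opening and the grip force at its end, in the units of the state.
- get_state(): the state, without advancing time (a new reading comes with each control period).
- read_camera(name): name is "side" or "top" or "wrist"; returns a dict with "image" (384x512x3 uint8, red, green, blue), "z_map" (384x512 float32, m along the optical axis (not along the pixel's ray), 0 where there is no reading), "K" (3x3 intrinsics, pixels), "dist" ([k1, k2, p1, p2, k3] as OpenCV has them; the pictures are not rectified), "pose" (4x4, takes a point from camera to world coordinates). Camera axes: x right, y up, looking along -z (the intrinsics and any distortion apply to the point x, -y, -z); pixel columns grow to the right and rows downward; lengths in m; the calibration is good to about 2 mm. A picture is of the moment at which its call begins.
- hand_in(): hands the job in; it is judged then, once.
The state is a dict: "t": time; "joint_positions": joint angles; "qd": joint speeds; "tau": joint torques, N m; "ee_pos": TCP position; "tcp_rot": TCP orientation; "force": force on the tool from outside, world axes, zero at the start; "wrist_torque": the same for the moment, N m; "grip_width": opening from 0.0 (shut) to 1.0 (fully open); "finger_force": force on a finger pad.
Only numpy, scipy, OpenCV 4.12 (cv2) and the standard library are available. Lean on these libraries where they do the work, as an engineer would, in place of code of your own. Each camera call takes 0.05 s, during which the arm holds its last target. There are 200 camera calls.

## Working session

There is one attempt and no reset: what is moved stays moved. The work goes in short steps, Python scripts to look and compute and a shell command to move; the robot and the scene stay as the last step left them, time stands still between calls to the robot, and variables do not carry over. Pictures are saved under pics/ and viewed, at most 10 in all, crops included, and the job is handed in when it is done.

```bash
mkdir -p pics
cat > h.py <<'E'
import numpy as np, cv2
from cell import get_state, read_camera
def snap(n,f=None):
    c=read_camera(n)
    if f: cv2.imwrite('pics/'+f,c['image'][...,::-1])
    return c
def ray(c,uv):
    p=cv2.undistortPoints(np.array(uv,float).reshape(-1,1,2),c['K'],np.array(c['dist'],float)).reshape(-1,2)
    d=np.c_[p[:,0],-p[:,1],-np.ones(len(p))]@c['pose'][:3,:3].T
    return c['pose'][:3,3],d
def plane(c,uv,z):
    o,d=ray(c,uv); return o+d*((z-o[2])/d[:,2])[:,None]
def proj(c,P):
    T=np.linalg.inv(c['pose']); q=np.atleast_2d(P)@T[:3,:3].T+T[:3,3]
    q=q*[1,-1,-1]
    return cv2.projectPoints(q,np.zeros(3),np.zeros(3),c['K'],np.array(c['dist'],float))[0].reshape(-1,2)
def cloud(c):
    z=c['z_map']; v,u=np.nonzero(z>0)
    o,d=ray(c,np.c_[u,v]); return np.c_[u,v],o+d*z[v,u][:,None]
E
python3 - <<'E'
from h import *
for n in('top','side'):
    c=snap(n,n+'0.png'); print(n,c['pose'].round(3).tolist(),c['K'].round(1).tolist(),c['dist'])
s=get_state(); print(s)
E
```

```text
top [[-0.026, 0.998, -0.054, 0.414], [-1.0, -0.027, -0.013, 0.016], [-0.014, 0.054, 0.998, 1.455], [0.0, 0.0, 0.0, 1.0]] [[483.0, 0.0, 257.9], [0.0, 483.0, 195.0], [0.0, 0.0, 1.0]] [0.06824526 0.         0.         0.         0.        ]
side [[0.989, 0.092, -0.115, 0.363], [-0.147, 0.679, -0.719, -0.864], [0.012, 0.728, 0.685, 0.963], [0.0, 0.0, 0.0, 1.0]] [[488.4, 0.0, 251.5], [0.0, 488.4, 188.7], [0.0, 0.0, 1.0]] [-0.06727262  0.          0.          0.          0.        ]
{'t': 0.1, 'joint_positions': array([-1.44529919e+00,  3.77972728e-01,  7.97916270e-02,  1.27441624e+00,
        1.66530488e-06,  1.46048948e+00]), 'qd': array([-0.00094864, -0.00154836,  0.00185018, -0.00015981,  0.00118731,
       -0.00050234]), 'tau': array([ 1.10500878e-03, -4.64695930e+01,  2.70581567e+01,  1.19443604e-02,
       -1.31589181e-04, -9.56296077e-06]), 'ee_pos': array([ 0.13426376, -0.55850817,  0.23047663]), 'tcp_rot': array([ 9.93057206e-01,  1.17628972e-01, -6.00677814e-06, -9.00486018e-04]), 'force': array([ 0.28597634,  0.39319821, -0.70115972]), 'wrist_torque': array([ 0.03614227,  0.01563654, -0.00328749]), 'finger_force': 0.0, 'grip_width': 0.9996406111630876}
```

View pics/top0.png

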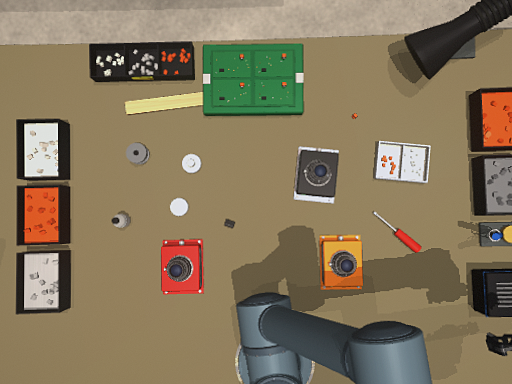

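View pics/side0.png

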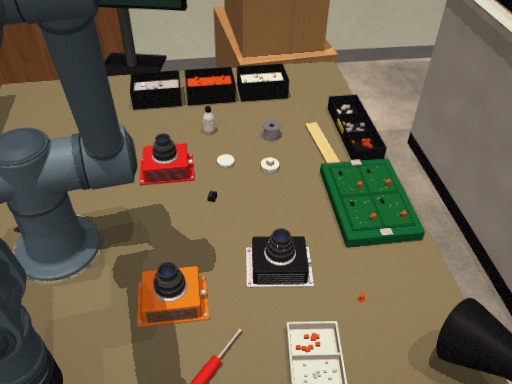

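The top view shows the black camera at (318,173), the knobbed cap at (191,163), the flat dust cap at (179,207), and the orange and red decoys. The side view shows the lens at (282,240) and the cap at (270,165).

Run:
```python
from h import *
for n,l,k in(('top',(318,173),(191,163)),('side',(282,238),(270,165))):
    c=snap(n); uv,P=cloud(c)
    L=plane(c,[l],.119)[0]; K=plane(c,[k],.016)[0]; print(n,'rough',L,K)
    for nm,C,lo,hi in(('front',L,.109,.13),('cap',K,.006,.04),('knob',K,.025,.04)):
        m=(np.hypot(*(P[:,:2]-C[:2]).T)<.045)&(P[:,2]>lo)&(P[:,2]<hi)
        p=P[m]
        if m.sum()>4:
            (cx,cy),r=cv2.minEnclosingCircle(p[:,:2].astype(np.float32)); print(nm,m.sum(),cx,cy,r,p.mean(0).round(4),p[:,2].max())
    im=c['image'].astype(int)
    # white blob
    m=(im.min(2)>165)&(np.hypot(*(np.indices(im.shape[:2]).transpose(1,2,0)[...,::-1]-k).transpose(2,0,1))<16)
    v,u=np.nonzero(m); print('capblob',m.sum(),u.mean(),v.mean(),plane(c,[(u.mean(),v.mean())],.016))
```

```text
top rough [ 0.54290944 -0.13492729  0.119     ] [0.59343079 0.23233478 0.016     ]
front 207 0.5496100187301636 -0.1408901959657669 0.025987938046455383 [ 0.5512 -0.1389  0.1155] 0.12507677459620514
cap 296 0.5914489030838013 0.2306285798549652 0.042002785950899124 [0.5935 0.2316 0.0179] 0.03793225188116067
knob 47 0.5946445465087891 0.23191630840301514 0.01143693272024393 [0.5946 0.2324 0.0317] 0.03793225188116067
capblob 280 190.93214285714285 162.9 [[0.59373718 0.23253195 0.016     ]]
side rough [ 0.5491279  -0.14964995  0.119     ] [0.59150946 0.22503877 0.016     ]
front 265 0.5484462380409241 -0.14138895273208618 0.025443779304623604 [ 0.5483 -0.1406  0.1154] 0.12378815932972087
cap 224 0.5927190184593201 0.23213182389736176 0.03028045780956745 [0.5897 0.2261 0.0183] 0.03650829259832056
knob 41 0.5923790335655212 0.2335212081670761 0.013262703083455563 [0.5908 0.2316 0.0309] 0.03650829259832056
capblob 143 269.4125874125874 163.3006993006993 [[0.59113039 0.23300306 0.016     ]]
```

```bash
R='';
python3 -m handwheel '[[[0,0,0,1,1,0.5,1],[0,0,0,1,1,0.5,1],[0,0,0,1,1,0.5,1],[0,0,0,1,1,0.5,1],[0,0,0,1,1,0.5,1],[0,0,0,1,1,0.5,1],[0,0,0,1,1,0,1],[0,0,0,1,1,0,1],[0,0,0,1,1,0,1],[0,0,0,1,1,0,1],[0,0,0,1,1,0,1],[0,0,0,1,1,0,1]]]' 20
python3 -m handwheel '[[[0,0,0,1,1,0,1],[0,0,0,1,1,0,1],[0,0,0,1,1,0,1],[0,0,0,1,1,0,1],[0,0,0,1,1,0,1],[0,0,0,1,1,0,1],[0,0,0,1,1,0,1],[0,0,0,1,1,0,1],[0,0,0,0.7,0.9,0,1],[0,0,0,0,0,0,1],[0,0,0,0,0,0,1]]]'
python3 - <<'E'
from h import *
c=snap('wrist','w1.png'); print(c['pose'].round(3).tolist(),c['K'][0])
s=get_state(); print(s['t'],s['ee_pos'],s['joint_positions'].round(2),s['wrist_torque'],s['force'])
print(proj(c,[[.549,-.14,.119]]))
E
```

```text
t: 1.2
ee_pos: [0.3751, -0.3179, 0.2913]
tcp_rot: [0.993, 0.118, -0.0, -0.0]
force: [0.7, 0.1, 0.3]
grip_width: 1.003
finger_force: 0.0
t: 2.12
ee_pos: [0.5486, -0.1402, 0.2908]
tcp_rot: [0.993, 0.119, -0.0, -0.0]
force: [0.7, 0.2, -0.8]
grip_width: 0.999
finger_force: 0.0
[[0.237, 0.924, 0.302, 0.625], [-0.972, 0.225, 0.072, -0.123], [-0.001, -0.31, 0.951, 0.434], [0.0, 0.0, 0.0, 1.0]] [272.19070803   0.         253.64317605]
2.1667 [ 0.54815021 -0.14098607  0.29097998] [-0.36  0.35  0.2   1.42 -0.    2.54] [-0.01846025 -0.00809597  0.04051369] [ 0.19355233 -0.04351391 -0.63823787]
[[252.58123741 171.83874902]]
```

View pics/w1.png

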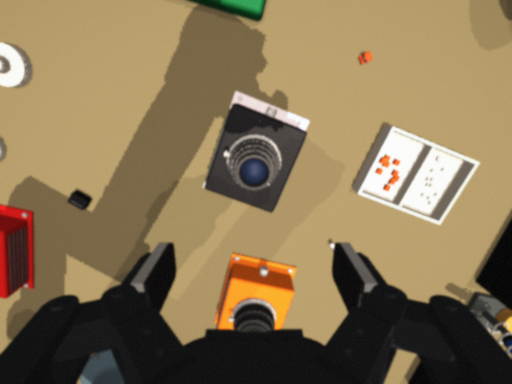

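```bash
python3 -m handwheel '[[[0,0,0,0,0,-1,1],[0,0,0,0,0,-1,1],[0,0,0,0,0,-1,1],[0,0,0,0,0,-1,1],[0,0,0,0,0,0,1],[0,0,0,0,0,0,1]]]'
python3 - <<'E'
from h import *
c=snap('wrist'); im=c['image']
u,v=proj(c,[.549,-.14,.107])[0]; print(u,v)
u,v=int(u),int(v); x0,y0=u-70,v-60
cv2.imwrite('pics/w2.png',cv2.resize(im[y0:y0+120,x0:x0+140,::-1],None,fx=5,fy=5,interpolation=2)); print(x0,y0)
E
```

```text
t: 2.67
ee_pos: [0.5467, -0.1417, 0.2107]
tcp_rot: [0.993, 0.117, -0.001, -0.001]
force: [0.5, -0.2, 0.3]
grip_width: 1.002
finger_force: 0.0
251.38074484973214 186.6419070579735
181 126
```

View pics/w2.png

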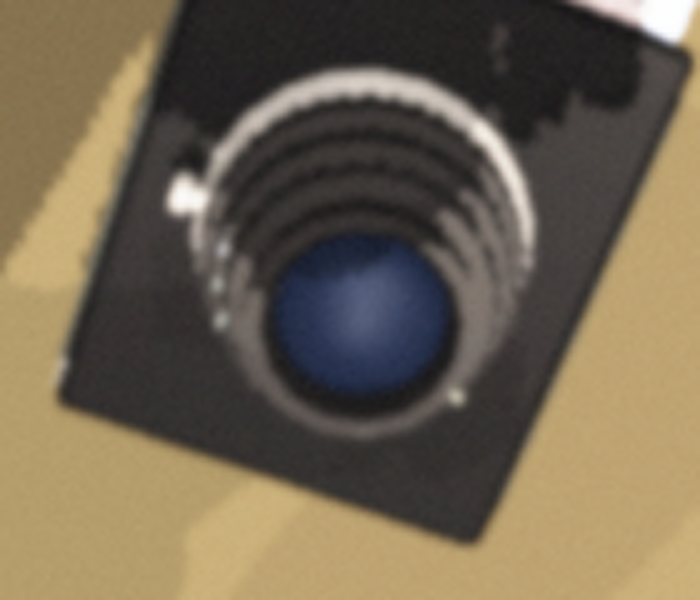

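The crop shows the front rim centred near (362,320). There is a white spot at (456,396), small ones at (220,320), (218,285) and (225,248) on the left, and the locking screw at (183,195).

Run:
```python
from h import *
c=snap('wrist')
f=lambda x,y:(181+x/5-.4,126+y/5-.4)
C=plane(c,[f(362,322)],.119)[0]; print('C',C)
C=np.array([.5485,-.1405,0])if 0 else C
for q in((456,396),(220,320),(218,285),(225,248),(183,195)):
    for z in(.099,.095,.089,.07):
        d=plane(c,[f(*q)],z)[0]-C; print(q,z,np.hypot(d[0],d[1])*1e3,np.arctan2(d[1],d[0]))
# radius checks of the front rim
print([np.hypot(*(plane(c,[f(*q)],.119)[0]-C)[:2])*1e3 for q in((265,320),(460,320),(362,410),(362,232))])
uv,P=cloud(c); m=(np.hypot(*(P-C)[:,:2].T)<.03)&(P[:,2]>.11)
print(P[m].mean(0),cv2.minEnclosingCircle(P[m][:,:2].astype(np.float32)),get_state()['ee_pos'])
```

```text
C [ 0.5508057  -0.14181983  0.119     ]
(456, 396) 0.099 28.93614871429536 -2.1977760848669106
(456, 396) 0.095 30.28041409731304 -2.223299319032656
(456, 396) 0.089 32.32993057369509 -2.2575682670480393
(456, 396) 0.07 39.01493465326905 -2.3418752670079725
(220, 320) 0.099 28.738954062397713 2.014965251912923
(220, 320) 0.095 29.46519809553586 2.0538361836834196
(220, 320) 0.089 30.63296916419893 2.108551059409704
(220, 320) 0.07 34.84617486994364 2.255514655779172
(218, 285) 0.099 28.296488625741105 1.762557253253902
(218, 285) 0.095 28.72345832595065 1.8033904931653069
(218, 285) 0.089 29.450307264896445 1.8622583176233716
(218, 285) 0.07 32.35516824071432 2.0284168940062446
(225, 248) 0.099 28.04642411251672 1.4904817193147604
(225, 248) 0.095 28.15411783285581 1.5302384439933683
(225, 248) 0.089 28.398172044661404 1.5891534358065542
(225, 248) 0.07 29.791837937391755 1.7662845860840375
(183, 195) 0.099 39.377398950630045 1.2971559555502326
(183, 195) 0.095 39.4447561935166 1.3232835345711338
(183, 195) 0.089 39.59603038345962 1.3622639426593646
(183, 195) 0.07 40.46380980683007 1.4828547924520155
[np.float64(17.666437283384795), np.float64(17.846720868957668), np.float64(17.18221078872818), np.float64(16.842091065948313)]
[ 0.55906793 -0.13957468  0.27430245] ((0.5562974214553833, -0.1402585357427597), 0.028542309999465942) [ 0.54856019 -0.14191848  0.21276468]
```

```bash
python3 -m handwheel '[[[0,0,0,-1,-0.2,0,1],[0,0,0,-1,-0.2,0,1],[0,0,0,-1,-0.2,-1,1],[0,0,0,-0.8,-0.2,-1,1],[0,0,0,0,0,-1,1],[0,0,0,0,0,-0.5,1],[0,0,0,0,0,0,1],[0,0,0,0,0,0,1]]]'
python3 - <<'E'
from h import *
c=snap('wrist'); im=c['image']; np.save('c3.npy',c,allow_pickle=True)
u,v=proj(c,[.549,-.14,.107])[0]; print(u,v,get_state()['ee_pos'])
u,v=int(u),int(v); x0,y0=u-70,max(0,v-60)
cv2.imwrite('pics/w3.png',cv2.resize(im[y0:y0+120,x0:x0+140,::-1],None,fx=5,fy=5,interpolation=2)); print(x0,y0)
E
```

```text
t: 3.43
ee_pos: [0.4732, -0.1575, 0.1423]
tcp_rot: [0.993, 0.118, 0.001, 0.0]
force: [1.1, 0.4, 1.3]
grip_width: 1.0
finger_force: 0.0
252.80246135813772 103.8813978774707 [ 0.47375311 -0.15763372  0.14278939]
182 43
```

View pics/w3.png

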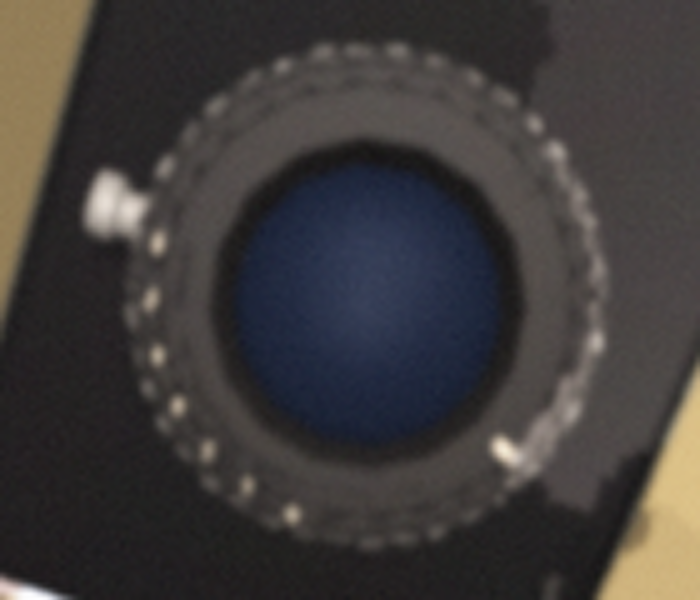

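The close view shows the rim centred near (368,298) and the screw at (105,203). There is one clear white line at (505,450), plus a row of evenly spaced spots from (158,243) to (291,513).

Run:
```python
from h import *
c=np.load('c3.npy',allow_pickle=True).item(); im=c['image']
uv,P=cloud(c); C0=np.array([.549,-.141])
m=(np.hypot(*(P[:,:2]-C0).T)<.04)&(P[:,2]>.115)&(P[:,2]<.125)
(cx,cy),r=cv2.minEnclosingCircle(P[m][:,:2].astype(np.float32)); print('rim depth',m.sum(),cx,cy,r,P[m].mean(0))
f=lambda x,y:(182+x/5-.4,43+y/5-.4)
# blue glass + dark ring boundary centre; outer knurl
print('ring c',plane(c,[f(368,301)],.119),plane(c,[f(368,296)],.107))
C=np.array([cx,cy])
sb=[plane(c,[f(*q)],.071)[0] for q in((105,203),)]; print('screw',sb[0][:2]-C)
rows=[]
for z,rr in((.107,24),(.107,25.5),(.103,26),(.099,27),(.095,28),(.095,29),(.095,30),(.08,33)):
    a=np.linspace(-np.pi,np.pi,720,endpoint=False)
    q=proj(c,np.c_[C[0]+rr/1e3*np.cos(a),C[1]+rr/1e3*np.sin(a),0*a+z]).astype(np.float32)
    g=cv2.remap(cv2.cvtColor(im,cv2.COLOR_RGB2GRAY),q[:,0],q[:,1],1).ravel(); rows.append(g)
    i=[k for k in range(720) if g[k]>105 and g[k]==max(g[(np.arange(k-6,k+7))%720])]
    print(z,rr,[(round(a[k],2),int(g[k])) for k in i])
E=np.repeat(np.array(rows).astype(np.uint8),30,0); cv2.imwrite('pics/w4.png',E)
```

```text
rim depth 3019 0.5492506623268127 -0.1412627398967743 0.021632075309753418 [ 0.55001381 -0.14115189  0.1177344 ]
ring c [[ 0.54992852 -0.14125133  0.119     ]] [[ 0.5505526 -0.1411643  0.107    ]]
screw [0.0051262  0.04060741]
0.107 24 [(np.float64(-2.12), 203)]
0.107 25.5 [(np.float64(-2.11), 224)]
0.103 26 [(np.float64(-2.11), 225)]
0.099 27 [(np.float64(-2.11), 212), (np.float64(-1.94), 110), (np.float64(1.52), 109), (np.float64(1.53), 109)]
0.095 28 [(np.float64(-2.11), 205), (np.float64(-1.93), 125), (np.float64(-1.92), 125), (np.float64(1.52), 143), (np.float64(1.76), 125), (np.float64(2.02), 120), (np.float64(2.27), 130), (np.float64(2.51), 112), (np.float64(2.52), 112), (np.float64(2.76), 107)]
0.095 29 [(np.float64(-2.1), 177), (np.float64(-2.09), 177), (np.float64(-1.93), 136), (np.float64(-1.92), 136), (np.float64(-1.91), 136), (np.float64(-1.7), 124), (np.float64(1.52), 149), (np.float64(1.53), 149), (np.float64(1.78), 138), (np.float64(1.79), 138), (np.float64(2.03), 148), (np.float64(2.28), 145), (np.float64(2.52), 131), (np.float64(2.78), 127), (np.float64(3.02), 146)]
[... 278 characters left out ...]
at64(-0.95), 110), (np.float64(-0.93), 110), (np.float64(-0.92), 110), (np.float64(-0.91), 110), (np.float64(-0.9), 110), (np.float64(-0.89), 110), (np.float64(-0.88), 110), (np.float64(-0.77), 113), (np.float64(-0.66), 113), (np.float64(-0.65), 113), (np.float64(3.03), 139)]
0.08 33 [(np.float64(-2.09), 137), (np.float64(-2.08), 137), (np.float64(-1.92), 127), (np.float64(-1.91), 127), (np.float64(-1.79), 144), (np.float64(-1.78), 144), (np.float64(-1.66), 119), (np.float64(-1.65), 119), (np.float64(-1.48), 145), (np.float64(-1.34), 107), (np.float64(-1.2), 116), (np.float64(-1.19), 116), (np.float64(-0.96), 120), (np.float64(-0.87), 124), (np.float64(-0.66), 137), (np.float64(-0.53), 118)]
```

View pics/w4.png

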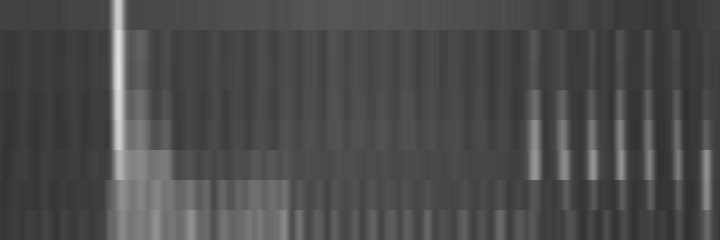

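The strip shows the clamp ring's line at -2.11 rad. The weaker spots repeat every 0.25 rad, so one of them may hide the iris index line. I'll tilt to look from the robot side.

```bash
python3 -m handwheel '[[[0,-1,0,0,0,0,1],[0,-1,0,0,0,0,1],[0,-1,0,0,0,0,1],[0,-1,0,0,0,0,1],[0,-1,0,0,0,0,1],[0,-1,0,0,0,0,1],[0,0,0,0,0,0,1],[0,0,0,0,0,0,1]]]'
python3 - <<'E'
from h import *
c=snap('wrist'); im=c['image']; np.save('c4.npy',c,allow_pickle=True)
u,v=proj(c,[.549,-.141,.1])[0]; print(u,v,get_state()['ee_pos'])
u,v=int(u),int(v); x0,y0=u-70,max(0,v-60)
k=cv2.resize(im[y0:y0+120,x0:x0+140,::-1],None,fx=5,fy=5,interpolation=2)
cv2.imwrite('pics/w5.png',np.clip(k*1.5,0,255).astype(np.uint8)); print(x0,y0)
C=np.array([.5493,-.1412]); g0=cv2.cvtColor(im,cv2.COLOR_RGB2GRAY)
a=np.linspace(1.4,2*np.pi-1.9,300)
for z,rr in((.107,25),(.095,28),(.095,29),(.092,30),(.086,30)):
    q=proj(c,np.c_[C[0]+rr/1e3*np.cos(a),C[1]+rr/1e3*np.sin(a),0*a+z]).astype(np.float32)
    g=cv2.remap(g0,q[:,0],q[:,1],1).ravel()
    print(z,rr,[(round(a[k],2),int(g[k])) for k in range(5,295) if g[k]>100 and g[k]==max(g[k-5:k+6])])
E
```

```text
t: 4.15
ee_pos: [0.4721, -0.1573, 0.1422]
tcp_rot: [0.971, 0.115, 0.206, 0.025]
force: [0.8, -0.0, -0.3]
grip_width: 0.998
finger_force: 0.0
247.54701435983296 134.55022445983798 [ 0.47340197 -0.15785385  0.14286903]
177 74
0.107 25 [(np.float64(3.06), 105), (np.float64(3.07), 105), (np.float64(3.08), 105), (np.float64(3.2), 103), (np.float64(3.21), 103), (np.float64(3.38), 104), (np.float64(3.7), 105), (np.float64(4.17), 227)]
0.095 28 [(np.float64(1.52), 154), (np.float64(1.76), 147), (np.float64(2.01), 151), (np.float64(2.25), 151), (np.float64(2.26), 151), (np.float64(2.52), 152), (np.float64(2.76), 149), (np.float64(3.02), 234), (np.float64(3.31), 106), (np.float64(3.32), 106), (np.float64(3.33), 106), (np.float64(3.34), 106), (np.float64(3.53), 109), (np.float64(3.54), 109), (np.float64(3.55), 109), (np.float64(3.6), 110), (np.float64(3.8), 110), (np.float64(3.81), 110), (np.float64(4.01), 105), (np.float64(4.02), 105), (np.float64(4.27), 112), (np.float64(4.28), 112)]
0.095 29 [(np.float64(1.53), 170), (np.float64(1.76), 148), (np.float64(1.78), 148), (np.float64(2.03), 146), (np.float64(2.27), 158), (np.float64(2.53), 150), (np.float64(2.77), 148), (np.float64(2.78), 148), (np.float64(3.02), 220), (np.float64(3.3), 103), (np.float64(3.35), 103), (np.float64(3.54), 103), (np.float64(3.66), 105), (np.float64(3.95), 102)]
0.092 30 [(np.float64(1.48), 137), (np.float64(1.49), 137), (np.float64(1.5), 137), (np.float64(1.75), 114), (np.float64(3.02), 116)]
0.086 30 [(np.float64(1.69), 143)]
```

View pics/w5.png

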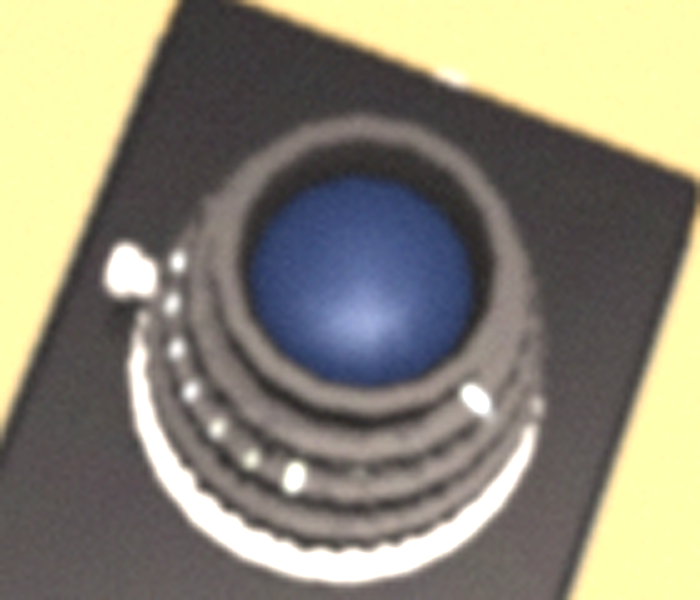

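The white index line is clear at (293,475), at angle 3.02 rad. The open line is at (477,400), at 4.17 rad. So the turn is about 1.15 rad, with the stop between about 1.04 and 1.26. Next I'll untilt, pre-close to about 70 mm and check where the fingertips are.

```bash
python3 -m handwheel '[[[0,1,0,0,0,1,0.65],[0,1,0,0,0,1,0.65],[0,1,0,0,0,1,0.65],[0,1,0,0,0,0,0.65],[0,1,0,0,0,0,0.65],[0,1,0,0,0,0,0.65],[0,0,0,0,0,0,0.65],[0,0,0,0,0,0,0.65],[0,0,0,0,0,0,0.65]]]' 30
cat > tip.py <<'E'
from h import *
from scipy.spatial.transform import Rotation as R
c=snap('wrist'); s=get_state(); uv,P=cloud(c)
p=R.from_quat(s['tcp_rot']).inv().apply(P-s['ee_pos'])
print(s['grip_width'],s['ee_pos'])
for sg in(1,-1):
    m=(np.abs(p[:,0])<.02)&(sg*p[:,1]>.01)&(sg*p[:,1]<.065)&(p[:,2]>-.06)&(p[:,2]<.03)
    q=p[m]; print(sg,m.sum(),'z pct',np.percentile(q[:,2],[50,90,97,100]).round(4),'y inner',np.percentile(q[:,1]*sg,[0,3,50,100]).round(4))
    for z in np.arange(-.03,.01,.004):
        k=q[np.abs(q[:,2]-z)<.002]; 
        if len(k)>2: print(round(z,3),len(k),k.min(0).round(4),k.max(0).round(4))
E
python3 tip.py
```

```text
t: 4.95
ee_pos: [0.4733, -0.1573, 0.2016]
tcp_rot: [0.993, 0.118, 0.001, 0.0]
force: [0.1, -0.5, 0.1]
grip_width: 0.827
finger_force: 0.0
0.8261289579075033 [ 0.4726066  -0.15717467  0.20162378]
1 3058 z pct [-0.0433 -0.0198 -0.0138 -0.0079] y inner [0.0337 0.0365 0.0406 0.0649]
-0.03 208 [-0.0112  0.0364 -0.032 ] [ 0.012   0.0504 -0.0281]
-0.026 187 [-0.0113  0.0364 -0.028 ] [ 0.0116  0.0505 -0.024 ]
-0.022 178 [-0.0112  0.0365 -0.024 ] [ 0.0116  0.0505 -0.02  ]
-0.018 150 [-0.0111  0.0364 -0.0199] [ 0.0113  0.0499 -0.016 ]
-0.014 116 [-0.0114  0.0364 -0.016 ] [ 0.0114  0.0483 -0.012 ]
-0.01 48 [-0.01    0.0365 -0.0118] [ 0.0098  0.0421 -0.0083]
-1 3052 z pct [-0.0432 -0.0198 -0.0136 -0.0079] y inner [0.0307 0.0335 0.0376 0.0649]
-0.03 203 [-0.0117 -0.0475 -0.032 ] [ 0.0115 -0.0333 -0.028 ]
-0.026 187 [-0.0116 -0.048  -0.028 ] [ 0.0113 -0.0333 -0.0241]
-0.022 170 [-0.0116 -0.0473 -0.024 ] [ 0.0112 -0.0333 -0.02  ]
-0.018 159 [-0.0121 -0.0468 -0.02  ] [ 0.0114 -0.0334 -0.016 ]
-0.014 109 [-0.0114 -0.0453 -0.016 ] [ 0.0112 -0.0334 -0.012 ]
-0.01 50 [-0.0098 -0.034  -0.012 ] [ 0.0091 -0.0334 -0.0086]
```

```bash
python3 -m handwheel '[[[0,0,0,1,0.25,0,0.65],[0,0,0,1,0.2,0,0.65],[0,0,0,1,0.2,0,0.65],[0,0,0,0.8,0.2,0,0.65],[0,0,0,0,0,0,0.65],[0,0,0,0,0,-1,0.65],[0,0,0,0,0,-1,0.65],[0,0,0,0,0,-1,0.65],[0,0,0,0,0,-1,0.65],[0,0,0,0,0,0,0.65],[0,0,0,0,0,0,0.65],[0,0,0,0,0,0,0.65]]]'
python3 - <<'E'
from h import *
s=[read_camera('wrist') and get_state() for _ in range(6)]
print(np.mean([x['ee_pos'] for x in s],0),np.mean([x['wrist_torque'] for x in s],0),np.mean([x['force'] for x in s],0))
c=snap('wrist'); uv,P=cloud(c)
m=(np.hypot(*(P[:,:2]-[.549,-.141]).T)<.026)&(P[:,2]>.114)&(P[:,2]<.125)
print(cv2.minEnclosingCircle(P[m][:,:2].astype(np.float32)),P[m].mean(0),np.percentile(P[m][:,:2],[1,99],axis=0))
E
python3 tip.py | grep -A2 z
```

```text
t: 6.0
ee_pos: [0.5482, -0.1405, 0.1227]
tcp_rot: [0.993, 0.117, 0.001, 0.0]
force: [0.1, -0.9, 0.3]
grip_width: 0.824
finger_force: 0.0
[ 0.54913472 -0.14056769  0.12286565] [ 0.01633141 -0.02437276  0.01039644] [-0.04565103 -0.13164217  0.03125963]
((0.549186646938324, -0.14161984622478485), 0.02199205569922924) [ 0.54938189 -0.14130069  0.11718704] [[ 0.52928732 -0.16122678]
 [ 0.57025571 -0.12115822]]
1 4556 z pct [-0.029   0.014   0.0261  0.03  ] y inner [0.01   0.0113 0.0367 0.065 ]
-0.03 210 [-0.0123  0.0361 -0.032 ] [ 0.0109  0.0503 -0.028 ]
-0.026 190 [-0.0118  0.0361 -0.0279] [ 0.0111  0.0504 -0.024 ]
--
-1 4293 z pct [-0.0316  0.0141  0.026   0.0299] y inner [0.01   0.0113 0.0341 0.0648]
-0.03 205 [-0.0121 -0.0476 -0.032 ] [ 0.0107 -0.0335 -0.0281]
-0.026 191 [-0.012  -0.0474 -0.028 ] [ 0.0107 -0.0335 -0.0241]
```

```bash
python3 -m handwheel '[[[0,0,0,0,0,-0.7,0.65],[0,0,0,0,0,-0.7,0.65],[0,0,0,0,0,-0.5,0.65],[0,0,0,0,0,-0.25,0.65],[0,0,0,0,0,0,0.65],[0,0,0,0,0,0,0.5],[0,0,0,0,0,0,0.45],[0,0,0,0,0,0,-1],[0,0,0,0,0,0,-1],[0,0,0,0,0,0,-1],[0,0,0,0,0,0,-1],[0,0,0,0,0,0,-1]]]' 25
cat > st.py <<'E'
from h import *
from scipy.spatial.transform import Rotation as R
s=[read_camera('side') and get_state() for _ in range(4)]
M=lambda k:np.mean([x[k] for x in s],0)
t=R.from_quat(M('tcp_rot')).apply([1,0,0])
print(M('ee_pos').round(4),'F',M('force').round(2),'T',M('wrist_torque').round(3),'yaw',round(np.arctan2(t[1],t[0]),4),'grip',M('grip_width').round(3),M('finger_force'),s[-1]['t'])
E
python3 st.py; python3 tip.py | head -8
```

```text
t: 7.4
ee_pos: [0.5489, -0.1402, 0.0794]
tcp_rot: [0.993, 0.118, 0.001, 0.0]
force: [-1.2, 1.6, 5.7]
grip_width: 0.691
finger_force: 27.1
[ 0.5489 -0.1402  0.0793] F [-1.57  0.92  5.72] T [0.301 0.316 0.022] yaw 0.2359 grip 0.688 27.09557242691517 7.6
0.6883695412615587 [ 0.54891731 -0.14019027  0.07937317]
1 8201 z pct [-0.0352  0.0247  0.0254  0.0273] y inner [0.01   0.0113 0.0337 0.0649]
-0.03 593 [-0.0141  0.0102 -0.032 ] [ 0.02    0.0447 -0.028 ]
-0.026 448 [-0.0119  0.0104 -0.028 ] [ 0.02    0.0443 -0.024 ]
-0.022 198 [-0.0118  0.0181 -0.024 ] [ 0.02    0.0443 -0.02  ]
-0.018 319 [-0.0121  0.0173 -0.02  ] [ 0.02    0.0442 -0.016 ]
-0.014 228 [-0.0119  0.0174 -0.016 ] [ 0.0199  0.0439 -0.0121]
-0.01 52 [ 0.007   0.0242 -0.0119] [ 0.0189  0.0372 -0.0084]
```

```bash
python3 -m handwheel '[[[0,0,0.3,0,0,0,-1],[0,0,0.5,0,0,0,-1],[0,0,0.5,0,0,0,-1],[0,0,0.5,0,0,0,-1],[0,0,0.5,0,0,0,-1],[0,0,0.5,0,0,0,-1],[0,0,0.5,0,0,0,-1],[0,0,0.5,0,0,0,-1],[0,0,0.5,0,0,0,-1],[0,0,0.5,0,0,0,-1],[0,0,0.2,0,0,0,-1],[0,0,0,0,0,0,-1]]]'
python3 st.py
```

```text
t: 8.65
ee_pos: [0.5491, -0.1405, 0.0793]
tcp_rot: [0.957, 0.288, 0.001, 0.001]
force: [-1.2, 0.4, 4.7]
grip_width: 0.69
finger_force: 27.2
[ 0.549  -0.1405  0.0793] F [-1.1  -0.01  5.67] T [0.182 0.27  0.094] yaw 0.5851 grip 0.688 27.155051082372665 8.85
```

```bash
python3 -m handwheel '[[[0,0,0.4,0,0,0,-1],[0,0,0.7,0,0,0,-1],[0,0,0.8,0,0,0,-1],[0,0,0.8,0,0,0,-1],[0,0,0.8,0,0,0,-1],[0,0,0.8,0,0,0,-1],[0,0,0.8,0,0,0,-1],[0,0,0.8,0,0,0,-1],[0,0,0.7,0,0,0,-1],[0,0,0.6,0,0,0,-1],[0,0,0.3,0,0,0,-1],[0,0,0,0,0,0,-1]]]'
python3 st.py
python3 - <<'E'
from h import *
c=snap('wrist'); im=c['image']
u,v=proj(c,[.549,-.14,.1])[0]; u,v=int(u),int(v)
cv2.imwrite('pics/w6.png',cv2.resize(im[v-80:v+80,u-100:u+100,::-1],None,fx=4,fy=3.75 and 4,interpolation=2)[:600]); print(u,v)
E
```

```text
t: 9.85
ee_pos: [0.5494, -0.1408, 0.0793]
tcp_rot: [0.85, 0.526, 0.001, 0.001]
force: [-0.5, -0.8, 5.7]
grip_width: 0.688
finger_force: 27.2
[ 0.5494 -0.1409  0.0794] F [-0.53 -0.57  5.58] T [-0.119  0.115  0.123] yaw 1.1081 grip 0.687 27.184038162231445 10.05
252 260
```

View pics/w6.png

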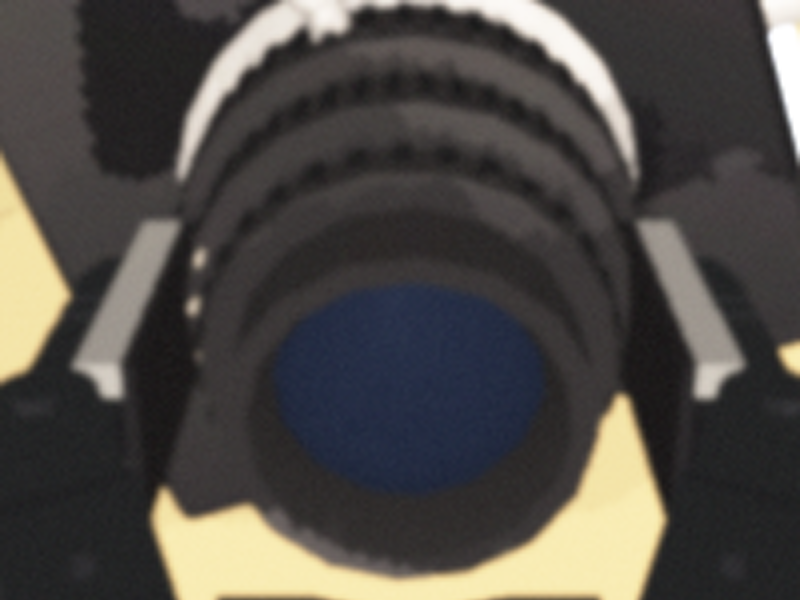

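The fingers grip the iris ring at both sides, and the turn follows the hand. Next come small steps with a force reading after each.

```bash
python3 -m handwheel '[[[0,0,0.2,0,0,0,-1],[0,0,0.3,0,0,0,-1],[0,0,0.3,0,0,0,-1],[0,0,0.3,0,0,0,-1],[0,0,0.2,0,0,0,-1],[0,0,0,0,0,0,-1]]]' >/dev/null
python3 st.py
python3 -m handwheel '[[[0,0,0.15,0,0,0,-1],[0,0,0.15,0,0,0,-1],[0,0,0,0,0,0,-1],[0,0,0,0,0,0,-1]]]' >/dev/null
python3 st.py
```

```text
[ 0.5495 -0.1409  0.0793] F [ 0.08 -0.84  5.85] T [-0.123  0.068  0.105] yaw 1.1989 grip 0.69 27.163921371102333 10.8
[ 0.5495 -0.1409  0.0793] F [ 0.07 -1.31  5.59] T [-0.147  0.073  0.045] yaw 1.2197 grip 0.689 27.159176990389824 11.3333
```

```bash
sed -i 's/range(4)/range(8)/' st.py
python3 -m handwheel '[[[0,0,0.15,0,0,0,-1],[0,0,0.15,0,0,0,-1],[0,0,0,0,0,0,-1],[0,0,0,0,0,0,-1]]]' >/dev/null
python3 st.py
```

```text
[ 0.5496 -0.1409  0.0794] F [ 0.03 -0.96  5.02] T [-0.152  0.063  0.053] yaw 1.2406 grip 0.689 27.155032865703106 12.0667
```

```bash
python3 -m handwheel '[[[0,0,0.15,0,0,0,-1],[0,0,0.15,0,0,0,-1],[0,0,0,0,0,0,-1],[0,0,0,0,0,0,-1]]]' >/dev/null
python3 st.py
```

```text
[ 0.5496 -0.1409  0.0793] F [ 0.18 -1.18  5.45] T [-0.14   0.058  0.055] yaw 1.2616 grip 0.688 27.15082425624132 12.8
```

```bash
python3 -m handwheel '[[[0,0,0.15,0,0,0,-1],[0,0,0.15,0,0,0,-1],[0,0,0,0,0,0,-1],[0,0,0,0,0,0,-1]]]' >/dev/null
python3 st.py
```

```text
[ 0.5496 -0.1409  0.0794] F [ 0.19 -0.93  5.09] T [-0.164  0.055  0.053] yaw 1.2825 grip 0.688 27.146563790738583 13.5333
```

```bash
python3 -m handwheel '[[[0,0,0.15,0,0,0,-1],[0,0,0.15,0,0,0,-1],[0,0,0,0,0,0,-1],[0,0,0,0,0,0,-1]]]' >/dev/null
python3 st.py
```

```text
[ 0.5496 -0.1409  0.0794] F [ 0.51 -1.26  5.22] T [-0.16   0.052  0.058] yaw 1.3035 grip 0.688 27.1422353759408 14.2667
```

```bash
python3 -m handwheel '[[[0,0,0.15,0,0,0,-1],[0,0,0.15,0,0,0,-1],[0,0,0,0,0,0,-1],[0,0,0,0,0,0,-1]]]' >/dev/null
python3 st.py
```

```text
[ 0.5497 -0.1409  0.0794] F [ 0.64 -1.25  5.01] T [-0.145  0.018  0.044] yaw 1.3244 grip 0.688 27.137691602110863 15.0
```

```bash
python3 -m handwheel '[[[0,0,0.15,0,0,0,-1],[0,0,0.15,0,0,0,-1],[0,0,0,0,0,0,-1],[0,0,0,0,0,0,-1]]]' >/dev/null
python3 st.py
```

```text
[ 0.5497 -0.1409  0.0794] F [ 0.66 -1.2   5.23] T [-0.14   0.016  0.058] yaw 1.3453 grip 0.69 27.13334273546934 15.7333
```

```bash
python3 -m handwheel '[[[0,0,0.15,0,0,0,-1],[0,0,0.15,0,0,0,-1],[0,0,0,0,0,0,-1],[0,0,0,0,0,0,-1]]]' >/dev/null
python3 st.py
```

```text
[ 0.5497 -0.141   0.0794] F [ 0.67 -1.04  5.41] T [-0.193 -0.01   0.061] yaw 1.3664 grip 0.688 27.1438729763031 16.4667
```

```bash
python3 -m handwheel '[[[0,0,0.15,0,0,0,-1],[0,0,0.15,0,0,0,-1],[0,0,0,0,0,0,-1],[0,0,0,0,0,0,-1]]]' >/dev/null
python3 st.py
```

```text
[ 0.5497 -0.141   0.0794] F [ 0.93 -1.06  5.33] T [-0.186 -0.001  0.051] yaw 1.3873 grip 0.689 27.140411473810673 17.2
```

```bash
python3 -m handwheel '[[[0,0,0.15,0,0,0,-1],[0,0,0.15,0,0,0,-1],[0,0,0,0,0,0,-1],[0,0,0,0,0,0,-1]]]' >/dev/null
python3 st.py
```

```text
[ 0.5497 -0.141   0.0794] F [ 0.87 -1.26  5.14] T [-0.209 -0.016  0.053] yaw 1.4083 grip 0.688 27.136005721986294 17.9333
```

```bash
python3 -m handwheel '[[[0,0,0.15,0,0,0,-1],[0,0,0.15,0,0,0,-1],[0,0,0,0,0,0,-1],[0,0,0,0,0,0,-1]]]' >/dev/null
python3 st.py
```

```text
[ 0.5497 -0.141   0.0794] F [ 1.14 -1.07  5.22] T [-0.2   -0.006  0.035] yaw 1.4292 grip 0.687 27.13119864463806 18.6667
```

```bash
python3 -m handwheel '[[[0,0,0.15,0,0,0,-1],[0,0,0.15,0,0,0,-1],[0,0,0,0,0,0,-1],[0,0,0,0,0,0,-1]]]' >/dev/null
python3 st.py
```

```text
[ 0.5497 -0.141   0.0794] F [ 0.84 -1.27  5.17] T [-0.201 -0.072 -0.094] yaw 1.4497 grip 0.688 27.13710956275463 19.4
```

```bash
python3 -m handwheel '[[[0,0,0.1,0,0,0,-1],[0,0,0,0,0,0,-1],[0,0,0,0,0,0,-1]]]' >/dev/null
python3 st.py
```

```text
[ 0.5497 -0.141   0.0794] F [ 0.9  -1.28  5.14] T [-0.193 -0.082 -0.179] yaw 1.4564 grip 0.688 27.13680624961853 20.05
```

The moment now climbs about 0.085 N m per 0.007 rad, roughly 0.23 N m above the running drag, so this is the stop. I'll release, lift and move to the cap.

```bash
python3 -m handwheel '[[[0,0,0,0,0,0,0.5],[0,0,0,0,0,0,0.65],[0,0,0,0,0,0,0.65],[0,0,0,0,0,0,0.65],[0,0,0,0,0,0.5,0.65],[0,0,0,0,0,1,0.65],[0,0,0,0,0,1,0.65],[0,0,0,0,0,1,0.65],[0,0,0,0,0,1,0.65],[0,0,0,0,0,1,0.65],[0,0,0,0,0,0.5,0.65],[0,0,0,0,0,0,0.65]]]' 30
python3 st.py
python3 -m handwheel '[[[0,0,0,0.1,1,0,0.4],[0,0,0,0.1,1,0,0.4],[0,0,0,0.1,1,0,0.4],[0,0,0,0.1,1,0,0.4],[0,0,0,0.1,1,0,0.4],[0,0,0,0,0,0,0.4],[0,0,0,0,0,0,0.4]]]'
python3 - <<'E'
from h import *
c=snap('wrist'); im=c['image']; np.save('c5.npy',c,allow_pickle=True)
C=np.array([.5493,-.1405]); g0=cv2.cvtColor(im,cv2.COLOR_RGB2GRAY); print(proj(c,[*C,.1]))
for n in('top','wrist'):
  if n=='top': c=snap('top'); g0=cv2.cvtColor(c['image'],cv2.COLOR_RGB2GRAY)
  else: c=np.load('c5.npy',allow_pickle=True).item(); g0=cv2.cvtColor(c['image'],cv2.COLOR_RGB2GRAY)
  a=np.linspace(1.4,1.4+2*np.pi,400)
  for z,rr in((.107,25),(.095,28),(.095,29)):
    q=proj(c,np.c_[C[0]+rr/1e3*np.cos(a),C[1]+rr/1e3*np.sin(a),0*a+z]).astype(np.float32)
    g=cv2.remap(g0,q[:,0],q[:,1],1).ravel()
    print(n,z,rr,[(float(round(a[k],2)),int(g[k])) for k in range(5,395) if g[k]>125 and g[k]==max(g[k-5:k+6])])
E
```

```text
t: 21.05
ee_pos: [0.55, -0.1407, 0.2015]
tcp_rot: [0.746, 0.666, 0.001, 0.002]
force: [1.1, -0.3, 0.0]
grip_width: 0.83
finger_force: 0.0
[ 0.5478 -0.1399  0.1975] F [-0.12  0.12 -0.04] T [-0.011 -0.004 -0.021] yaw 1.4575 grip 0.825 0.0 21.45
t: 22.03
ee_pos: [0.5581, -0.0394, 0.1979]
tcp_rot: [0.745, 0.667, -0.0, -0.0]
force: [-0.2, 0.3, 1.0]
grip_width: 0.703
finger_force: 0.0
[[256.69113915 283.56804847]]
top 0.107 25 [(4.23, 141), (6.19, 157), (6.36, 155), (6.38, 155), (6.39, 155), (6.49, 154), (6.5, 154), (6.52, 154), (6.53, 154), (6.55, 154), (6.57, 154), (6.58, 154), (6.6, 154), (6.61, 154), (6.63, 154), (6.72, 153), (7.08, 148), (7.1, 148), (7.12, 148), (7.13, 148), (7.15, 148), (7.16, 148)]
top 0.095 28 [(4.3, 132), (4.31, 132), (6.16, 157), (6.31, 155), (6.33, 155), (6.34, 155), (6.36, 155), (6.38, 155), (6.39, 155), (6.41, 155), (6.5, 156), (6.52, 156), (6.53, 156), (6.55, 156), (6.57, 156), (6.72, 154), (6.82, 153), (6.83, 153), (6.85, 153), (6.86, 153), (6.88, 153), (6.9, 153), (7.02, 155)]
top 0.095 29 [(6.12, 157), (6.14, 157), (6.16, 157), (6.17, 157), (6.33, 156), (6.34, 156), (6.36, 156), (6.38, 156), (6.39, 156), (6.41, 156), (6.42, 156), (6.44, 156), (6.45, 156), (6.47, 156), (6.49, 156), (6.5, 156), (6.52, 156), (6.53, 156), (6.55, 156), (6.57, 156), (6.58, 156), (6.68, 155), (6.69, 155), (6.82, 155), (6.99, 155)]
wrist 0.107 25 []
wrist 0.095 28 [(2.77, 128)]
wrist 0.095 29 [(3.27, 133)]
```

The index line has left 3.02 rad, and in the top view it sits beside the open line at about 4.2 to 4.3 rad. On to the cap.

```bash
python3 -m handwheel '[[[0,0,0,0.2,1,0,0.1],[0,0,0,0.2,1,0,0.1],[0,0,0,0.2,1,0,0.1],[0,0,0,0.2,1,0,0.1],[0,0,0,0.2,1,0,0.1],[0,0,0,0.2,1,0,0.1],[0,0,0,0.2,1,0,0.1],[0,0,0,0.2,1,0,0.1],[0,0,0,0.1,1,0,0.1],[0,0,0,0,1,0,0.1],[0,0,0,0,1,0,0.1],[0,0,0,0,1,0,0.1]]]'
python3 -m handwheel '[[[0,0,0,0,1,-0.5,0.1],[0,0,0,0,0.6,-0.5,0.1],[0,0,0,0,0,-1,0.1],[0,0,0,0,0,0,0.1],[0,0,0,0,0,0,0.1]]]' >/dev/null
python3 st.py
cat > cap.py <<'E'
from h import *
from scipy.spatial.transform import Rotation as R
c=snap('wrist','w7.png'); s=get_state(); uv,P=cloud(c)
C=np.array([.593,.232])
for lo,hi,r in((.026,.04,.02),(.012,.021,.035)):
    m=(np.hypot(*(P[:,:2]-C).T)<r)&(P[:,2]>lo)&(P[:,2]<hi); p=P[m]
    print(m.sum(),cv2.minEnclosingCircle(p[:,:2].astype(np.float32)),np.percentile(p,[1,50,99],axis=0).round(4).tolist())
E
python3 cap.py; python3 tip.py
```

```text
t: 23.13
ee_pos: [0.5928, 0.1995, 0.1981]
tcp_rot: [0.747, 0.665, -0.0, 0.0]
force: [-0.8, -0.3, 0.3]
grip_width: 0.553
finger_force: 0.0
[0.5929 0.2313 0.1591] F [-0.14  0.12  0.34] T [-0.027  0.006 -0.009] yaw 1.4565 grip 0.55 0.0 23.95
367 ((0.592582643032074, 0.23239220678806305), 0.011872945353388786) [[0.5819, 0.2225, 0.0271], [0.5927, 0.2335, 0.0324], [0.6029, 0.2431, 0.034]]
1654 ((0.5922695398330688, 0.23225267231464386), 0.02858099900186062) [[0.5658, 0.2059, 0.0146], [0.5928, 0.236, 0.0164], [0.619, 0.2595, 0.0181]]
0.5493453741996951 [0.59258467 0.23180082 0.15876459]
1 4540 z pct [-0.0531 -0.0208 -0.0112 -0.0031] y inner [0.0211 0.0229 0.0354 0.0571]
-0.03 171 [-0.0119  0.0226 -0.032 ] [ 0.0104  0.0366 -0.028 ]
-0.026 165 [-0.0122  0.0227 -0.028 ] [ 0.0104  0.0363 -0.024 ]
-0.022 154 [-0.0123  0.0227 -0.024 ] [ 0.0103  0.0368 -0.02  ]
-0.018 134 [-0.012   0.0227 -0.02  ] [ 0.0104  0.0365 -0.016 ]
-0.014 131 [-0.012   0.0228 -0.016 ] [ 0.0102  0.0365 -0.012 ]
-0.01 99 [-0.0117  0.0227 -0.012 ] [ 0.0101  0.035  -0.008 ]
-0.006 50 [-0.0118  0.0226 -0.008 ] [ 0.0098  0.0295 -0.0041]
-0.002 5 [-0.0057  0.023  -0.004 ] [ 0.0053  0.0231 -0.0031]
-1 4483 z pct [-0.0528 -0.0209 -0.0113 -0.0026] y inner [0.0218 0.0239 0.0364 0.0578]
-0.03 179 [-0.0121 -0.0376 -0.032 ] [ 0.0101 -0.0238 -0.028 ]
-0.026 159 [-0.0124 -0.0376 -0.028 ] [ 0.0102 -0.0238 -0.024 ]
-0.022 153 [-0.0121 -0.0374 -0.024 ] [ 0.0103 -0.0238 -0.02  ]
-0.018 135 [-0.0118 -0.0374 -0.02  ] [ 0.0102 -0.0238 -0.0161]
-0.014 123 [-0.0118 -0.0376 -0.016 ] [ 0.0102 -0.0239 -0.012 ]
-0.01 97 [-0.012  -0.0364 -0.012 ] [ 0.0101 -0.0238 -0.0081]
-0.006 52 [-0.0118 -0.0297 -0.0079] [ 0.0097 -0.0239 -0.0043]
-0.002 7 [-0.0065 -0.0242 -0.004 ] [ 0.007  -0.024  -0.0026]
```

```bash
python3 -m handwheel '[[[0,0,0,0,0.08,-1,0.1],[0,0,0,0,0,-1,0.1],[0,0,0,0,0,-1,0.1],[0,0,0,0,0,-1,0.1],[0,0,0,0,0,-1,0.1],[0,0,0,0,0,-1,0],[0,0,0,0,0,-0.6,-0.2],[0,0,0,0,0,-0.4,-0.3],[0,0,0,0,0,0,-0.4],[0,0,0,0,0,0,-1],[0,0,0,0,0,0,-1],[0,0,0,0,0,0,-1]]]' 30
python3 -m handwheel '[[[0,0,0,0,0,0,-1],[0,0,0,0,0,0,-1]]]' >/dev/null; python3 st.py
```

```text
t: 25.05
ee_pos: [0.5928, 0.2337, 0.0191]
tcp_rot: [0.746, 0.666, 0.001, 0.0]
force: [0.2, 0.2, -0.5]
grip_width: 0.235
finger_force: 29.8
[0.5924 0.2335 0.0184] F [-0.06  0.28 -0.79] T [ 0.013 -0.01   0.008] yaw 1.4575 grip 0.241 29.783003367483616 25.6167
```

```bash
python3 -m handwheel '[[[0,0,0,0,0,0.3,-1],[0,0,0,0,0,0.7,-1],[0,0,0,0,0,1,-1],[0,0,0,0,0,1,-1],[0,0,0,0,0,1,-1],[0,0,0,0,0,1,-1],[0,0,0,0,0,1,-1],[0,0,0,0,0,1,-1],[0,0,0,0,0,1,-1],[0,0,0,0,0,0.7,-1],[0,0,0,0,0,0.3,-1],[0,0,0,0,0,0,-1]]]'
python3 -m handwheel '[[[0,0,0,-0.1,-0.4,0,-1],[0,0,0,-0.1,-0.8,0,-1],[0,0,0,-0.1,-1,0,-1],[0,0,0,-0.1,-1,0,-1],[0,0,0,-0.1,-1,0,-1],[0,0,0,-0.1,-1,0,-1],[0,0,0,-0.1,-1,0,-1],[0,0,0,-0.1,-1,0,-1],[0,0,0,-0.1,-1,0,-1],[0,0,0,-0.1,-1,0,-1],[0,0,0,-0.1,-1,0,-1],[0,0,0,-0.1,-1,0,-1]]]' >/dev/null
python3 -m handwheel '[[[0,0,0,-0.1,-1,0,-1],[0,0,0,-0.1,-1,0,-1],[0,0,0,-0.1,-1,0,-1],[0,0,0,-0.1,-1,0,-1],[0,0,0,-0.1,-1,0,-1],[0,0,0,-0.1,-1,0,-1],[0,0,0,-0.1,-0.8,0,-1],[0,0,0,-0.1,-0.4,0,-1],[0,0,0,0,0,0,-1],[0,0,0,0,0,0,-1],[0,0,0,0,0,0,-1]]]'
python3 st.py
```

```text
t: 26.62
ee_pos: [0.5934, 0.2338, 0.2005]
tcp_rot: [0.746, 0.666, 0.002, 0.001]
force: [0.7, 0.6, -0.3]
grip_width: 0.241
finger_force: 29.8
t: 28.53
ee_pos: [0.5519, -0.1336, 0.1978]
tcp_rot: [0.746, 0.666, -0.0, -0.001]
force: [0.6, 1.0, -0.7]
grip_width: 0.24
finger_force: 29.8
[ 0.5524 -0.1338  0.1983] F [-0.08  0.06 -0.53] T [-0.015 -0.002  0.013] yaw 1.4586 grip 0.241 29.79953158646822 28.9333
```

Run:
```python
from h import *
c=snap('wrist','w8.png'); s=get_state(); uv,P=cloud(c); e=s['ee_pos']; print(e)
for nm,lo,hi,r in(('cap top',-.006,.002,.035),('lens',.112-e[2],.124-e[2],.03)):
    m=(np.hypot(*(P[:,:2]-e[:2]).T)<r)&(P[:,2]-e[2]>lo)&(P[:,2]-e[2]<hi); p=P[m]
    if m.sum()>5: print(nm,m.sum(),cv2.minEnclosingCircle(p[:,:2].astype(np.float32)),np.percentile(p,[1,50,99],axis=0).round(4).tolist())
```

```text
[ 0.55241502 -0.13428193  0.19836297]
cap top 3158 ((0.5510179400444031, -0.1353783905506134), 0.029039131477475166) [[0.5256, -0.1622, 0.1935], [0.5528, -0.1216, 0.1968], [0.5785, -0.1075, 0.1989]]
lens 334 ((0.5494805574417114, -0.13122710585594177), 0.01893503963947296) [[0.5318, -0.1306, 0.1121], [0.5496, -0.1244, 0.1184], [0.5672, -0.1197, 0.1208]]
```

View pics/w8.png

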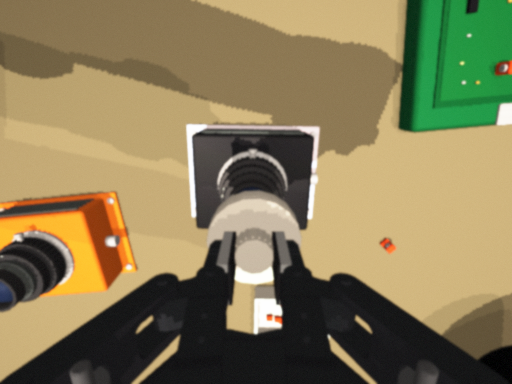

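The wrist view shows the cap held level between the fingers at (253,240), with the lens directly behind and below it at (253,185). I'll trim the position and lower.

```bash
python3 -m handwheel '[[[0,0,0,-0.14,-0.33,0,-1],[0,0,0,0,0,-0.5,-1],[0,0,0,0,0,-0.8,-1],[0,0,0,0,0,-0.7,-1],[0,0,0,0,0,-0.4,-1],[0,0,0,0,0,0,-1],[0,0,0,0,0,0,-1]]]'
python3 st.py
python3 - <<'E'
from h import *
c=snap('wrist'); s=get_state(); uv,P=cloud(c); e=s['ee_pos']; print(e)
m=(np.hypot(*(P[:,:2]-e[:2]).T)<.035)&(abs(P[:,2]-e[2]+.002)<.004); p=P[m]
print(m.sum(),cv2.minEnclosingCircle(p[:,:2].astype(np.float32)))
A=np.c_[p[:,:2]-p[:,:2].mean(0),np.ones(len(p))]; print('tilt',np.linalg.lstsq(A,p[:,2],rcond=None)[0])
E
```

```text
t: 29.57
ee_pos: [0.5489, -0.1411, 0.1497]
tcp_rot: [0.746, 0.666, -0.0, -0.001]
force: [0.2, 0.7, -0.8]
grip_width: 0.239
finger_force: 29.8
[ 0.55   -0.1413  0.151 ] F [-0.28 -0.05 -0.46] T [ 0.003 -0.011  0.021] yaw 1.4575 grip 0.238 29.80049841105938 29.9667
[ 0.54978092 -0.14119258  0.15067631]
3166 ((0.5493334531784058, -0.14238952100276947), 0.028688421472907066)
tilt [-0.00103884 -0.00695781  0.14923442]
```

```bash
python3 -m handwheel '[[[0,0,0,0,0.03,-0.3,-1],[0,0,0,0,0,-0.4,-1],[0,0,0,0,0,-0.3,-1],[0,0,0,0,0,-0.1,-1],[0,0,0,0,0,0,-1],[0,0,0,0,0,0,-1]]]'
python3 st.py
```

```text
t: 30.52
ee_pos: [0.5492, -0.1404, 0.1279]
tcp_rot: [0.746, 0.666, -0.0, -0.0]
force: [-0.1, -0.1, -0.9]
grip_width: 0.24
finger_force: 29.8
[ 0.5497 -0.1406  0.1286] F [-0.05  0.03 -0.47] T [-0.005  0.011  0.002] yaw 1.4575 grip 0.24 29.800548031926155 30.9167
```

```bash
python3 -m handwheel '[[[0,0,0,0,0,-0.05,-1],[0,0,0,0,0,-0.05,-1],[0,0,0,0,0,0,-1],[0,0,0,0,0,0,-1]]]'
python3 st.py
```

```text
t: 31.25
ee_pos: [0.5494, -0.1405, 0.1262]
tcp_rot: [0.746, 0.666, -0.0, -0.0]
force: [0.4, -0.5, -1.5]
grip_width: 0.236
finger_force: 29.8
[ 0.5495 -0.1405  0.1263] F [-0.05  0.01 -0.74] T [ 0.001 -0.     0.012] yaw 1.4575 grip 0.242 29.80049304664135 31.65
```

```bash
python3 -m handwheel '[[[0,0,0,0,0,-0.03,-1],[0,0,0,0,0,0,-1],[0,0,0,0,0,0,-1]]]'
python3 st.py
```

```text
t: 31.9
ee_pos: [0.5495, -0.1405, 0.1257]
tcp_rot: [0.746, 0.666, 0.0, -0.0]
force: [0.6, -1.0, -0.3]
grip_width: 0.24
finger_force: 29.8Traceback (most recent call last):
  File "st.py", line 3, in <module>
    s=[read_camera('side') and get_state() for _ in range(8)]
       ~~~~~~~~~~~^^^^^^^^
ValueError: 200 camera calls are used up
```

```bash
python3 -m handwheel '[[[0,0,0,0,0,-0.02,-1],[0,0,0,0,0,0,-1],[0,0,0,0,0,0,-1]]]'
python3 st.py
```

```text
t: 32.25
ee_pos: [0.5495, -0.1405, 0.1253]
tcp_rot: [0.746, 0.666, -0.0, -0.0]
force: [0.2, 0.5, -1.2]
grip_width: 0.243
finger_force: 29.8Traceback (most recent call last):
  File "st.py", line 3, in <module>
    s=[read_camera('side') and get_state() for _ in range(8)]
       ~~~~~~~~~~~^^^^^^^^
ValueError: 200 camera calls are used up
```

The camera calls are used up, because my averaging helper spent one per sample. I'll finish by force.

```bash
python3 -m handwheel '[[[0,0,0,0,0,-0.02,-1],[0,0,0,0,0,0,-1],[0,0,0,0,0,0,-1]]]'
```

```text
t: 32.5
ee_pos: [0.5496, -0.1405, 0.1251]
tcp_rot: [0.746, 0.666, 0.0, 0.0]
force: [0.2, 0.6, -0.2]
grip_width: 0.241
finger_force: 30.1
```

```bash
python3 -m handwheel '[[[0,0,0,0,0,-0.02,-1],[0,0,0,0,0,0,-1],[0,0,0,0,0,0,-1]]]'
```

```text
t: 32.75
ee_pos: [0.5496, -0.1406, 0.125]
tcp_rot: [0.746, 0.666, 0.0, 0.0]
force: [-1.3, 0.6, 5.5]
grip_width: 0.241
finger_force: 30.4
```

Contact came at the expected height, with the force about 5 N. Releasing and lifting clear.

```bash
python3 -m handwheel '[[[0,0,0,0,0,0,-0.3],[0,0,0,0,0,0,-0.1],[0,0,0,0,0,0,0.1],[0,0,0,0,0,0,0.1],[0,0,0,0,0,0,0.1]]]'
python3 -m handwheel '[[[0,0,0,0,0,0.2,0.1],[0,0,0,0,0,0.6,0.1],[0,0,0,0,0,1,0.1],[0,0,0,0,0,1,0.1],[0,0,0,0,0,1,0.1],[0,0,0,0,0,1,0.1],[0,0,0,0,0,0.5,0.1],[0,0,0,0,0,0,0.1],[0,0,0,0,0,0,0.1]]]'
```

```text
t: 33.17
ee_pos: [0.5495, -0.1405, 0.1243]
tcp_rot: [0.746, 0.666, -0.0, -0.0]
force: [-0.0, -0.5, -0.0]
grip_width: 0.551
finger_force: 0.0
t: 33.92
ee_pos: [0.5499, -0.1406, 0.2306]
tcp_rot: [0.746, 0.666, 0.0, 0.0]
force: [-0.2, 0.3, 0.3]
grip_width: 0.55
finger_force: 0.0
```

```bash
python3 -c "
from cell import hand_in; print(hand_in())"
```

```text
the job is handed in; nothing more can be done
None
```

I turned the iris about 1.22 rad until I felt the open stop (about 0.23 N m above the running drag), set the white reference cap on the lens with about 5 N, let go and handed in at about 34 s. The camera calls ran out just before the cap seated, so I judged the seating by force and height (within about 0.5 mm of expected), not by picture.

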